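# Present a Buechner funnel's stem to the inspection camera

### The arm

A 7-joint arm with a two-finger parallel gripper is mounted at the origin on the work surface. World frame = base frame: x ahead of the robot, y to its left, z up, the work surface at z = 0. Lengths are in mm, angles in degrees, forces in N, time in s.
With the tool pointing down it reaches from about 400 to 850 mm from the base axis. Payload 10.4 kg.
Tool frame: the origin (TCP) lies at the centre of the arm's flange, where the gripper is bolted on; the fingertips stand 182 mm ahead of it and the grasp point (between the pads) lies 164 mm ahead of it; z points along the fingers, y is the direction in which the jaws open and shut (so a half turn about z gives the same grasp; the last joint's range is limited). The gripper opens to 87 mm and grips with 3 to 60 N. Pads are 19 mm wide; open, the fingers measure 117 mm over their backs; the gripper's body (75 mm by 190 mm) begins 51 mm behind the grasp point.
Start: joints at [67.976, 19.034, -3.707, 83.658, 1.238, 77.344, -5.071], TCP at [221.238, -584.539, 404.776] pointing down, gripper open.
Joint ranges: [-148.97, 148.97], [-28.65, 121.19], [-84.17, 76.75], [9.2, 138.47], [-72.65, 252.65], [3.7, 117.97], [-149.18, 149.18]. Speed limits (degrees/s): [127.2, 127.2, 159.86, 159.86, 180, 180, 180].

### API

Orientations are given as a 3x3 rotation matrix whose columns are the frame's x, y, z axes.
In Python, from rig import * gives the robot as it stands. The module is installed in compiled form; this text tells all that it offers.
- The arm moves only by the tool apply_moves, never from a script. Its argument "deltas" is a list of rows, each an object of numbers: "tx", "ty", "tz": the shift along the tool's x, y, z in m; "twist": the turn about the tool's z in rad. A call has 1 to 8 rows; each row is the pose to reach, as a shift and turn from the pose commanded when the call began, along the tool's axes at that moment; what a row does not reach only later rows make up. A row lasts 1/12 s, in which the tool goes at most 41.7 mm and 7.16 degrees, less where a joint would pass 70% of its speed; a pose out of reach is approached as far as the arm can. A call with a gripper value outside its range is refused whole. "hand" is the opening, from 0 (shut) to 1 (fully open), set as the call begins (left out, the last holds). The fingers move at their own pace and stop on an object; "squeeze" is the grip in N (left out, the last holds). Time passes only in rows, so rows that repeat a pose let the fingers close. It gives the time, the measured TCP pose, the force and the opening at its end, in the units of the state.
- observe(): the state, without advancing time (a new reading comes with each control period).
- grab_frame(name): name is "scene" or "top" or "wrist"; returns a dict with "img" (420x560x3 uint8, red, green, blue), "fx", "fy", "cx", "cy" (pixels), "k1" (the pictures are not rectified: a ray, as slopes to the right and down, at radius r is drawn at 1 + k1 r^2 times it, then the intrinsics apply), "view" (4x4, takes a point from world to camera coordinates); the wrist camera has in their place "mount" (4x4, takes a point from camera to tool coordinates, whose origin is the TCP and whose axes are the flange's). Camera axes: x right, y down, z forward; pixel columns grow to the right and rows downward; lengths in mm; the calibration is good to about 2 mm. A picture is of the moment at which its call begins: read the wrist's pose just before it. There is no depth.
- hand_in(): hands the job in, once; it reports no verdict.
The state is a dict: "clock": time; "joint_positions": joint angles; "joint_vel": joint speeds; "joint_torque": joint torques, N m; "position": TCP position; "tool_rot": TCP orientation; "force": force on the tool from outside, world axes, zero at the start; "moment": the same for the moment, N m; "finger_gap": finger opening in mm.
Only numpy, scipy, OpenCV 4.12 (cv2) and the standard library are available. Lean on these libraries where they do the work, as an engineer would, in place of code of your own. Each camera call takes 0.05 s, during which the arm holds its last target.

### The job

Lift the porcelain filter funnel with the blue rim out of its flask and hold it up, bowl uppermost, to the inspection camera on the bench so that its stem points straight at the lens along the camera's line of sight, with the open end of the stem about 100 mm in front of the lens. Keep it held there, still, when you finish; do not put it down or let go. Do not touch the camera, and leave the plain white funnel, the beaker and the jar where they are.

Things in the scene. Friction and masses are not known exactly. Their poses are not given: they have to be found in the camera images.
- funnel_grip (a point): the funnel to present: white glazed porcelain Buechner funnel with a blue rim, about 150 g, loose. A straight round bowl 56 mm in outside diameter and 50 mm tall (wall 4 mm, open on top, blue in its top 7 mm) with a stem 14 mm thick and 50 mm long below its flat underside. This point lies on its axis, 30 mm above the bowl's underside and 20 mm below the rim: a good height to grip across the outside of the bowl. z runs along the axis from stem to bowl mouth (up at the start).
- funnel_outlet (a point): the open lower end of that funnel's stem, on the axis, 80 mm below funnel_grip; same axes. At the start it is hidden in the flask neck.
- lens (a point): centre of the front glass of the inspection camera: a black cylinder 54 mm in diameter and 62 mm long with a white band near its front and a white ring light round its lens, in an aluminium fork (76 mm wide over the fork) on a dark square 100 mm base fixed to the bench. z is the line of sight, pointing out of the lens: upwards, leaning roughly 0.3 to 0.6 rad from vertical to the side of the robot.
- flask_a: the filter flask that carries the blue-rimmed funnel: clear glass cone 87 mm wide at the foot with a red ring weight (112 mm wide, 18 mm high), fixed to the bench. On its neck a square black rubber pad 80 x 80 x 8 mm with a 22 mm hole; the pad's top is 150 mm above the bench, the bowl's underside rests on it and the stem hangs loosely in the hole. A short side arm sticks out 50 mm from the axis at 122 mm height along x. Origin: centre of its foot, z up.
- flask_b: an identical fixed flask that carries the plain white funnel; origin at the centre of its foot, z up. The two flasks stand left and right of the robot's midline, either way round.
- plain_funnel_grip (a point): same size of funnel but all white, loose on the other flask: to be left alone. Point on its axis 30 mm above the bowl's underside.
- beaker: small open glass beaker, 60 mm in diameter and 70 mm tall, loose: to be left alone. Origin: centre of its underside.
- jar: amber glass jar with white cap, 48 mm in diameter and 60 mm tall, loose: to be left alone. Origin: centre of its underside.
- camera: base of the inspection camera, fixed to the bench. Origin: centre of its underside, 62 mm below the stiff hinge of the head, which lies 30 mm behind the lens; -x is the side to which the line of sight leans.

How it is judged:
By the outcome, as a careful person would: the job done as asked, in the order asked, and still so for the second after the job is handed in, while the arm keeps its last pose, push and grip.
It also fails if it takes over 40 s, if anything falls off the work surface, if the arm or the gripper's body presses on something with over 40 N, if the wrist force passes 120 N, or if a joint passes its speed limit or range.

## Working session

There is one attempt and no reset: what is moved stays moved. The work goes in short steps, Python scripts to look and compute and a tool call to move; the robot and the scene stay as the last step left them, time stands still between calls to the robot, and variables do not carry over. Pictures are saved under pics/ and viewed, and the job is handed in when it is done.

Besides the shell and the picture viewer there is one more tool, called after "Emit:" as name(argument=value, ...), one argument or row to a line, values as JSON. apply_moves: Moves the arm, as the interface text tells. Its arguments: {"type":"object","properties":{"deltas":{"type":"array","items":{"type":"object","properties":{"tx":{"type":"number"},"ty":{"type":"number"},"tz":{"type":"number"},"twist":{"type":"number"}}}},"hand":{"type":"number"},"squeeze":{"type":"number"}},"required":["deltas"]}

```bash
mkdir -p pics; cat > h.py <<'E'
from rig import *
import numpy as np, cv2
def save(n,f): cv2.imwrite(f'pics/{n}.png',cv2.cvtColor(f['img'],cv2.COLOR_RGB2BGR))
E
python3 - <<'E'
from h import *
s=observe();print(s)
for n in ['scene','top','wrist']:
    f=grab_frame(n);save(n+'0',f);np.save(f'pics/{n}0.npy',f,allow_pickle=True)
    print(n,{k:v for k,v in f.items() if k!='img'})
E
```

```text
{'clock': 0.0, 'joint_positions': array([67.9746269 , 19.07033868, -3.70724171, 83.70718486,  1.23645008,
       77.34492597, -5.07030603]), 'joint_vel': array([-0.07517009,  0.10109898,  0.02664632,  0.0103648 , -0.02001999,
       -0.00285645, -0.03918138]), 'joint_torque': array([ 8.93438137e-04, -6.23248601e+01,  2.54878902e-02, -3.89902568e+01,
       -6.12929603e-02,  3.95828008e-02,  8.76474496e-05]), 'position': array([ 221.191323  , -584.39565196,  403.96177033]), 'tool_rot': array([[ 9.35246240e-01,  3.53997403e-01, -5.56384051e-04],
       [ 3.53997837e-01, -9.35245294e-01,  1.33088255e-03],
       [-4.92265992e-05, -1.44166165e-03, -9.99998960e-01]]), 'force': array([-0.14222592,  0.39078549, -0.56688336]), 'moment': array([-0.02625426,  0.00441925,  0.03255307]), 'finger_gap': 86.66250338006243}
scene {'fx': 429.00199546343646, 'fy': 429.00199546343646, 'cx': 273.587647917545, 'cy': 202.6296320118985, 'k1': -0.09989601628346402, 'view': array([[ 6.57388742e-02,  9.97831701e-01,  3.20900165e-03,
        -2.43838926e+01],
       [ 8.52717183e-01, -5.45077122e-02, -5.195212
[... 474 characters left out ...]
1.36180021e-01,
         6.16247010e+02],
       [ 1.35464329e-01,  3.26997871e-02, -9.90242465e-01,
         1.15525063e+03],
       [ 0.00000000e+00,  0.00000000e+00,  0.00000000e+00,
         1.00000000e+00]])}
wrist {'fx': 310.9081821566591, 'fy': 310.9081821566591, 'cx': 278.8617351986946, 'cy': 213.17637334151618, 'k1': -0.04053392934574238, 'mount': array([[ 2.08282797e-04, -9.67833816e-01, -2.51590266e-01,
         6.82842646e+01],
       [ 9.99999739e-01,  3.75620466e-04, -6.17096394e-04,
         9.68212266e-01],
       [ 6.91749211e-04, -2.51590072e-01,  9.67833641e-01,
         2.04539138e+01],
       [ 0.00000000e+00,  0.00000000e+00,  0.00000000e+00,
         1.00000000e+00]])}
```

View images.

View pics/scene0.png

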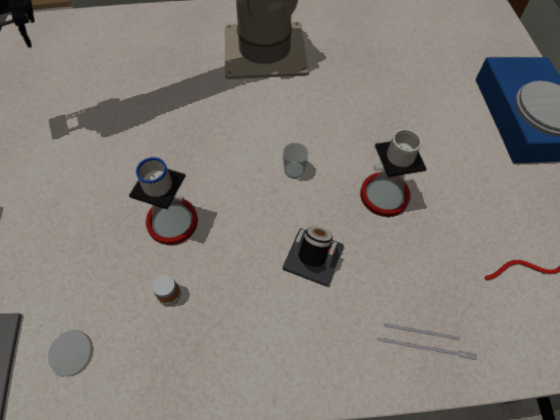

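View pics/top0.png

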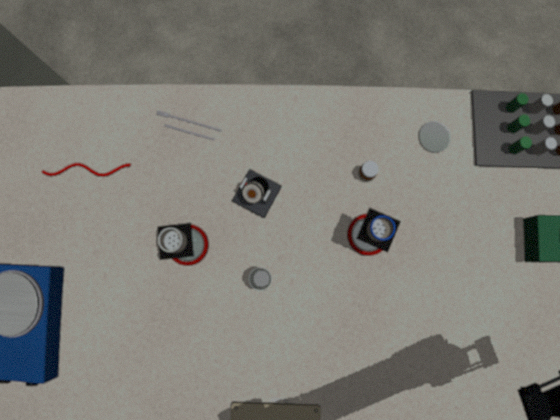

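View pics/wrist0.png

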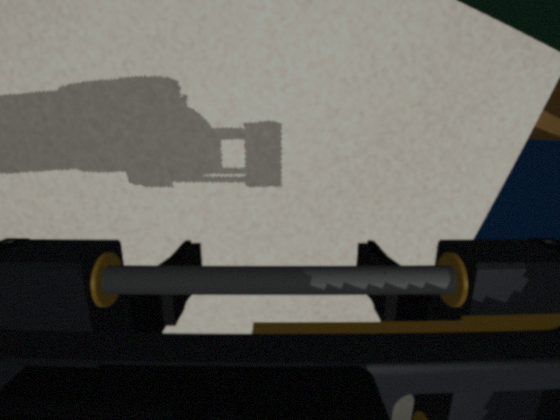

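```bash
python3 - <<'E'
import cv2
a=cv2.imread('pics/scene0.png');b=cv2.imread('pics/top0.png')
A=cv2.resize(a[205:295,270:360],(400,400),interpolation=3)
B=cv2.resize(b[155:225,220:290],(400,400),interpolation=3)
C=cv2.resize(a[150:210,125:195],(400,343),interpolation=3)[:200]
import numpy as np
cv2.imwrite('pics/z1.png',np.hstack([A,B]))
C=cv2.resize(a[145:215,120:190],(400,400),interpolation=3)
D=cv2.resize(b[195:265,340:410],(400,400),interpolation=3)
cv2.imwrite('pics/z2.png',np.hstack([C,D]))
E
```

```text
(no output)
```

View pics/z1.png

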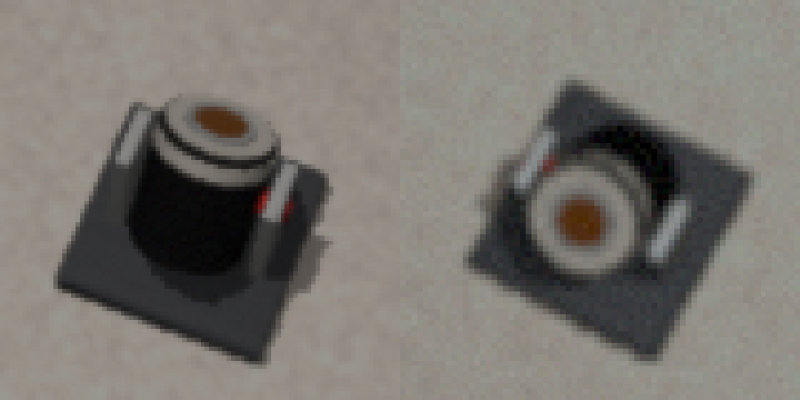

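View pics/z2.png

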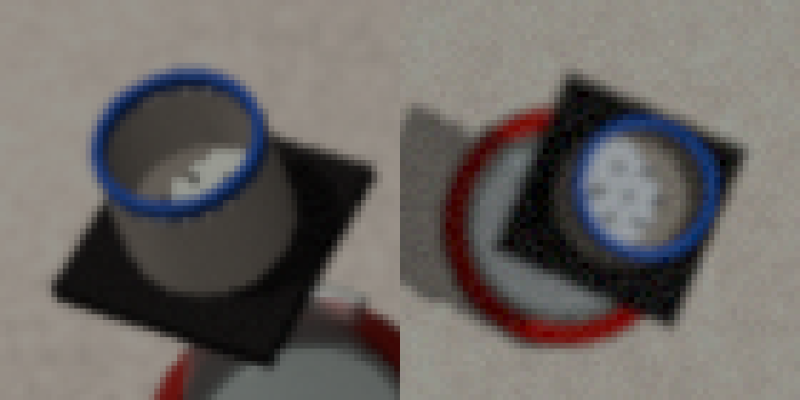

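```bash
cat >> h.py <<'E'
def ray(f,uv,T=None):
    K=np.array([[f['fx'],0,f['cx']],[0,f['fy'],f['cy']],[0,0,1]])
    p=cv2.undistortPoints(np.array([[uv]],float),K,np.array([f['k1'],0,0,0,0.]))[0,0] if False else None
    d=np.array([(uv[0]-f['cx'])/f['fx'],(uv[1]-f['cy'])/f['fy']]);s=d.copy()
    for _ in range(20): s=d/(1+f['k1']*(s@s))
    if T is None: T=np.linalg.inv(f['view'])
    v=T[:3,:3]@np.r_[s,1]; return T[:3,3],v/np.linalg.norm(v)
def wristT(s,f):
    M=np.eye(4);M[:3,:3]=s['tool_rot'];M[:3,3]=s['position'];return M@f['mount']
def proj(f,P,T=None):
    V=f['view'] if T is None else np.linalg.inv(T)
    c=V[:3,:3]@P+V[:3,3];s=c[:2]/c[2];s=s*(1+f['k1']*(s@s));return np.array([f['fx']*s[0]+f['cx'],f['fy']*s[1]+f['cy']])
def tri(rs):
    A=sum(np.eye(3)-np.outer(d,d) for o,d in rs);b=sum((np.eye(3)-np.outer(d,d))@o for o,d in rs)
    P=np.linalg.solve(A,b);return P,[round(float(np.linalg.norm((np.eye(3)-np.outer(d,d))@(P-o))),2) for o,d in rs]
def onz(r,z): o,d=r;return o+d*(z-o[2])/d[2]
def mask(f,lo,hi,box):
    h=cv2.cvtColor(f['img'],cv2.COLOR_RGB2HSV);m=cv2.inRange(h,np.array(lo),np.array(hi))
    x0,y0,x1,y1=box;z=np.zeros_like(m);z[y0:y1,x0:x1]=m[y0:y1,x0:x1];return z
def big(m):
    c,_=cv2.findContours(m,cv2.RETR_EXTERNAL,cv2.CHAIN_APPROX_NONE);return max(c,key=cv2.contourArea)
E
cat > m.py <<'E'
from h import *
S=np.load('pics/scene0.npy',allow_pickle=True).item();T=np.load('pics/top0.npy',allow_pickle=True).item()
def c(f,lo,hi,b):
    m=mask(f,lo,hi,b);q=big(m);(x,y),ax,an=cv2.fitEllipse(q);M=cv2.moments(q)
    print((round(x,2),round(y,2)),np.round(ax,1),round(an),'mom',round(M['m10']/M['m00'],2),round(M['m01']/M['m00'],2));return (x,y)
bs=c(S,(100,100,50),(130,255,255),(125,145,195,215));bt=c(T,(100,100,50),(130,255,255),(340,195,410,265))
print('rim',tri([ray(S,bs),ray(T,bt)]), onz(ray(S,bs),200),onz(ray(T,bt),200))
ls=c(S,(5,120,50),(20,255,255),(295,215,340,250));lt=c(T,(5,120,50),(20,255,255),(235,175,270,205))
print('lens',tri([ray(S,ls),ray(T,lt)]))
# base corners, zoom coords -> px
for n,f,pts in [('S',S,[(57,288),(262,362),(328,180),(130,100)]),('T',T,[(570-400,82),(750-400,178),(655-400,360),(467-400,265)])]:
    k=(90/400,270,205) if n=='S' else (70/400,220,155)
    P=np.array([onz(ray(f,(k[1]+k[0]*(a+.5)-.5,k[2]+k[0]*(b+.5)-.5)),12) for a,b in pts])
    print(n,np.round(P[:,:2],1).tolist(),'c',P.mean(0)[:2],'sides',[round(np.linalg.norm(P[i]-P[i-1]),1) for i in range(4)],'az',np.round(np.degrees(np.arctan2(*(P[[1,2,3,0]]-P)[:,1::-1].T))%90,1))
E
python3 m.py
```

```text
(150.83, 169.82) [24.5 30.1] 72 mom 150.83 169.82
(382.56, 227.48) [24.9 25.8] 128 mom 382.56 227.48
rim (array([ 556.14450652, -234.41968572,  193.22210613]), [1.1, 1.1]) [ 561.10865677 -233.50116257  200.        ] [ 555.32930858 -231.90799371  200.        ]
(319.63, 232.2) [ 4.4 10.9] 107 mom 319.5 232.16
(251.31, 193.27) [5.5 6.7] 141 mom 251.32 193.27
lens (array([645.8798079 ,  71.54149956,  84.00697364]), [0.73, 0.73])
S [[688.5, -3.0], [730.0, 85.6], [642.7, 128.3], [594.2, 39.3]] c [663.84053986  62.53881424] sides [np.float64(103.3), np.float64(97.9), np.float64(97.1), np.float64(101.3)] az [64.9 63.9 61.4 65.8]
T [[724.3, 85.5], [680.0, -0.2], [593.6, 41.8], [636.2, 130.8]] c [658.5263323   64.48806942] sides [np.float64(99.0), np.float64(96.4), np.float64(96.1), np.float64(98.7)] az [62.7 64.1 64.4 62.7]
```

Emit:
apply_moves(
  deltas=[
    {"tx": 0.032,"ty": -0.021,"tz": -0.01,"twist": 0.07},
    {"tx": 0.065,"ty": -0.0425,"tz": -0.02,"twist": 0.14},
    {"tx": 0.0975,"ty": -0.064,"tz": -0.03,"twist": 0.21},
    {"tx": 0.13,"ty": -0.085,"tz": -0.04,"twist": 0.28},
    {"tx": 0.1625,"ty": -0.106,"tz": -0.05,"twist": 0.35},
    {"tx": 0.195,"ty": -0.1275,"tz": -0.06,"twist": 0.42},
    {"tx": 0.2275,"ty": -0.149,"tz": -0.06,"twist": 0.49},
    {"tx": 0.26,"ty": -0.17,"tz": -0.06,"twist": 0.56},
  ],
  hand=1,
)

```text
clock: 0.82
position: [405.0, -331.7, 465.5]
tool_rot: [[0.98, -0.2, 0.001], [-0.2, -0.98, -0.001], [0.001, 0.001, -1.0]]
force: [-0.1, -0.7, 0.4]
finger_gap: 87.1
```

Emit:
apply_moves(
  deltas=[
    {"tx": 0.013,"ty": -0.029,"tz": 0,"twist": 0.05},
    {"tx": 0.026,"ty": -0.058,"tz": 0,"twist": 0.1},
    {"tx": 0.039,"ty": -0.086,"tz": 0,"twist": 0.16},
    {"tx": 0.052,"ty": -0.115,"tz": 0,"twist": 0.21},
    {"tx": 0.0655,"ty": -0.144,"tz": 0,"twist": 0.26},
    {"tx": 0.0655,"ty": -0.144,"tz": 0,"twist": 0.26},
  ],
)

```text
clock: 1.32
position: [499.8, -198.9, 464.6]
tool_rot: [[0.899, -0.437, 0.001], [-0.437, -0.899, 0.003], [-0.0, -0.003, -1.0]]
force: [-0.4, 0.1, -0.0]
finger_gap: 87.1
```

```bash
python3 - <<'E'
from h import *
s=observe();f=grab_frame('wrist');f['s']=s;save('wrist1',f);np.save('pics/wrist1.npy',f,allow_pickle=True)
print(s['clock'],s['position'],s['tool_rot'])
E
```

```text
1.3167 [ 499.75720745 -198.93568724  464.56631085] [[ 8.99304920e-01 -4.37320771e-01  1.09766142e-03]
 [-4.37322129e-01 -8.99301301e-01  2.55455878e-03]
 [-1.30033274e-04 -2.77735890e-03 -9.99996135e-01]]
```

View pics/wrist1.png

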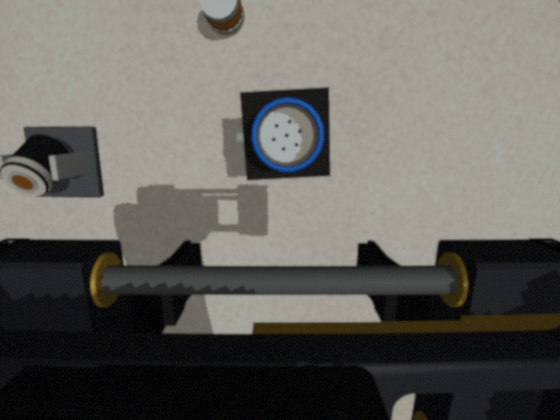

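```bash
cat >> m.py <<'E'
print('---')
W=np.load('pics/wrist1.npy',allow_pickle=True).item();TW=wristT(W['s'],W)
bw=c(W,(100,100,50),(130,255,255),(220,70,350,200));r=ray(W,bw,TW)
print('rim z200',onz(r,200),onz(r,198),'S,T at 198',onz(ray(S,bs),197),onz(ray(T,bt),198),'tri',tri([ray(S,bs),ray(T,bt),r]))
lw=c(W,(5,120,50),(20,255,255),(0,160,60,210));
print('lens tri3',tri([ray(S,ls),ray(T,lt),ray(W,lw,TW)]),tri([ray(S,ls),ray(W,lw,TW)]))
E
python3 m.py | sed -n '/---/,$p'
```

```text
---
(287.41, 134.29) [73.6 75.6] 4 mom 287.4 134.29
rim z200 [ 557.74036385 -234.33129474  200.        ] [ 557.70935126 -234.36872858  198.        ] S,T at 198 [ 558.88977437 -234.41001267  197.        ] [ 555.52693454 -232.32087447  198.        ] tri (array([ 556.79123315, -234.32682647,  193.80349496]), [1.01, 1.39, 0.86])
(22.28, 181.94) [ 9.2 20.9] 116 mom 22.27 181.94
lens tri3 (array([646.42196606,  71.44739387,  85.70627419]), [0.91, 1.0, 0.65]) (array([646.96562198,  70.62095414,  86.78163607]), [0.34, 0.34])
```

Emit:
apply_moves(
  deltas=[
    {"tx": -0.006,"ty": -0.0385,"tz": 0.01},
    {"tx": -0.013,"ty": -0.077,"tz": 0.02},
    {"tx": -0.019,"ty": -0.115,"tz": 0.03},
    {"tx": -0.026,"ty": -0.153,"tz": 0.04},
    {"tx": -0.032,"ty": -0.192,"tz": 0.05},
    {"tx": -0.038,"ty": -0.23,"tz": 0.06},
    {"tx": -0.045,"ty": -0.268,"tz": 0.07},
    {"tx": -0.051,"ty": -0.3065,"tz": 0.08},
  ],
)

```text
$.deltas[0]: bad value
```

Emit:
apply_moves(
  deltas=[
    {"tx": 0,"ty": 0,"tz": 0},
    {"tx": 0,"ty": 0,"tz": 0},
  ],
)

```text
$.deltas[0]: bad value
```

```bash
python3 - <<'E'
from h import *
s=observe();f=grab_frame('wrist');f['s']=s;save('wrist2',f);np.save('pics/wrist2.npy',f,allow_pickle=True)
print(s['clock'],s['position'],s['tool_rot'])
E
```

```text
1.3667 [ 498.33850536 -201.89061305  464.48545494] [[ 8.99335737e-01 -4.37258764e-01  7.75635863e-05]
 [-4.37258520e-01 -8.99335016e-01  1.23146145e-03]
 [-4.68711662e-04 -1.14141263e-03 -9.99999239e-01]]
```

View pics/wrist2.png

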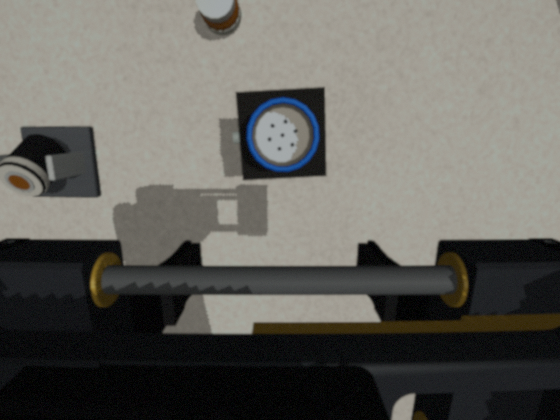

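Emit:
apply_moves(
  deltas=[
    {"tx": -0.006,"ty": -0.0385,"tz": 0.01,"twist": 0},
    {"tx": -0.013,"ty": -0.077,"tz": 0.02,"twist": 0},
    {"tx": -0.019,"ty": -0.115,"tz": 0.03,"twist": 0},
    {"tx": -0.026,"ty": -0.153,"tz": 0.04,"twist": 0},
    {"tx": -0.032,"ty": -0.192,"tz": 0.05,"twist": 0},
    {"tx": -0.038,"ty": -0.23,"tz": 0.06,"twist": 0},
    {"tx": -0.045,"ty": -0.268,"tz": 0.07,"twist": 0},
    {"tx": -0.051,"ty": -0.3065,"tz": 0.08,"twist": 0},
  ],
)

```text
clock: 2.08
position: [587.0, 92.0, 384.2]
tool_rot: [[0.896, -0.444, 0.0], [-0.444, -0.896, -0.001], [0.001, 0.001, -1.0]]
force: [1.6, -1.3, 0.5]
finger_gap: 87.0
```

Emit:
apply_moves(
  deltas=[
    {"tx": 0,"ty": 0,"tz": 0,"twist": 0},
    {"tx": 0,"ty": 0,"tz": 0,"twist": 0},
  ],
)

```text
clock: 2.25
position: [586.6, 93.2, 383.6]
tool_rot: [[0.898, -0.44, -0.002], [-0.44, -0.898, 0.0], [-0.002, 0.001, -1.0]]
force: [0.5, -0.4, -0.3]
finger_gap: 87.1
```

```bash
python3 - <<'E'
from h import *
s=observe();f=grab_frame('wrist');f['s']=s;save('wrist3',f);np.save('pics/wrist3.npy',f,allow_pickle=True)
print(s['clock'],s['position'],s['tool_rot'])
E
```

```text
2.25 [586.61660487  93.17950429 383.59356881] [[ 8.98211795e-01 -4.39558444e-01 -1.98648435e-03]
 [-4.39559045e-01 -8.98213685e-01  1.46651736e-04]
 [-1.84874944e-03  7.41452844e-04 -9.99998016e-01]]
```

View pics/wrist3.png

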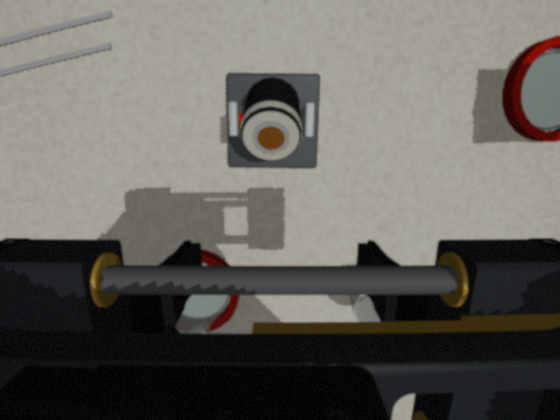

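```bash
cat > m2.py <<'E'
from m import *
print('=====')
W2=np.load('pics/wrist2.npy',allow_pickle=True).item() if 0 else None
W3=np.load('pics/wrist3.npy',allow_pickle=True).item();T3=wristT(W3['s'],W3)
l3=c(W3,(5,120,50),(20,255,255),(230,70,320,170))
rs=[ray(S,ls),ray(T,lt),ray(W,lw,TW),ray(W3,l3,T3)]
print('lens',tri(rs),tri([rs[0],rs[3]]),tri([rs[1],rs[3]]),tri([rs[2],rs[3]]))
g=cv2.cvtColor(W3['img'],cv2.COLOR_RGB2GRAY)
m=mask(W3,(0,0,35),(179,75,85),(215,65,330,180))
m=cv2.inRange(g,0,95);z=np.zeros_like(m);z[65:172,224:324]=m[65:172,224:324]
q=big(z);rc=cv2.minAreaRect(q);print(rc)
co=cv2.boxPoints(rc)
for h in (0,12):
    P=np.array([onz(ray(W3,p,T3),h) for p in co]);print(h,P.mean(0),[round(np.linalg.norm(P[i]-P[i-1]),1) for i in range(4)],np.round(np.degrees(np.arctan2(*(P[[1,2,3,0]]-P)[:,1::-1].T))%90,1))
big_=cv2.resize(W3['img'][65:175,220:325],None,fx=6,fy=6,interpolation=cv2.INTER_CUBIC)[:600]
cv2.imwrite('pics/z3.png',big_[:,:,::-1])
E
python3 m2.py | sed -n '/===/,$p'
```

```text
=====
(270.53, 137.59) [21. 25.] 94 mom 270.54 137.6
lens (array([646.57898146,  71.18760508,  85.95917741]), [0.7, 1.31, 0.5, 0.66]) (array([646.97588269,  70.56817818,  86.20561921]), [0.11, 0.11]) (array([646.73667148,  71.67659454,  80.87825539]), [0.87, 0.87]) (array([646.86579014,  70.68802091,  87.05922998]), [0.15, 0.15])
((271.5860900878906, 120.05921936035156), (92.38160705566406, 93.39599609375), 0.8303154110908508)
0 [661.98929089  64.39133432   0.        ] [np.float64(107.5), np.float64(101.6), np.float64(100.6), np.float64(101.6)] [60.8 63.1 64.7 63.1]
12 [661.53506017  64.3173063   12.        ] [np.float64(103.9), np.float64(98.2), np.float64(97.3), np.float64(98.2)] [60.8 63.1 64.7 63.1]
```

View pics/z3.png

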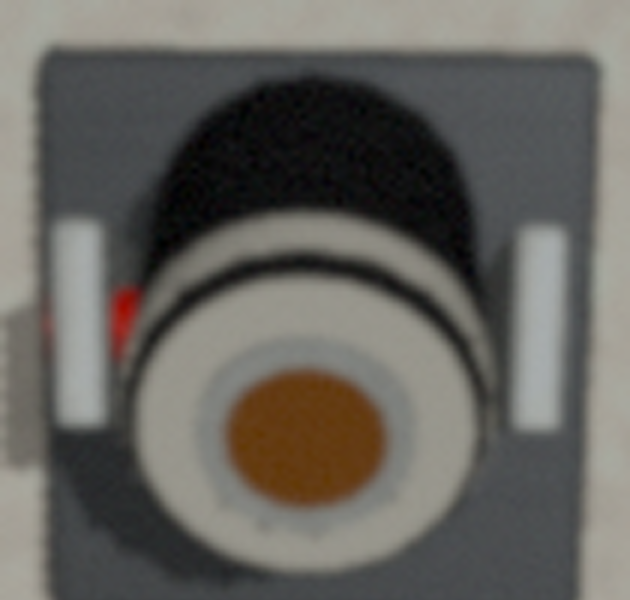

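```bash
cat > m3.py <<'E'
from m2 import *
print('#####')
from scipy.optimize import least_squares
im=cv2.resize(W3['img'],None,fx=6,fy=6,interpolation=cv2.INTER_CUBIC)
g=cv2.cvtColor(im,cv2.COLOR_RGB2GRAY).astype(float)
# radial edge search from disc centre
cx,cy=220*6+307,65*6+425
pts=[]
for a in np.radians(np.arange(0,360,5)):
    r=np.arange(120,195); x=(cx+r*np.cos(a)).astype(int);y=(cy+r*np.sin(a)).astype(int)
    v=g[y,x];i=np.argmax(v<100) if (v<100).any() else None
    if i: pts.append(((cx+r[i]*np.cos(a)+.5)/6-.5,(cy+r[i]*np.sin(a)+.5)/6-.5))
pts=np.array(pts,np.float32);e=cv2.fitEllipse(pts);print(len(pts),e,e[1][0]/e[1][1])
rays=[ray(W3,p,T3) for p in pts]
L=np.array([646.8,70.8,86.5])
def res(p,ret=0):
    t,a,R=p[:3];n=np.array([np.sin(t)*np.cos(a),np.sin(t)*np.sin(a),np.cos(t)]);C=L+np.r_[p[3:5],0]
    o=[]
    for O,d in rays:
        X=O+d*((C-O)@n)/(d@n);o.append(np.linalg.norm(X-C)-R)
    return o
r=least_squares(res,[.55,np.radians(153.5),24,0,0],loss='soft_l1',f_scale=.5);print(np.degrees(r.x[:2]),r.x[2:],np.sqrt(np.mean(np.square(res(r.x)))))
E
python3 m3.py | sed -n '/###/,$p'
```

```text
#####
72 ((270.6709899902344, 135.42820739746094), (49.39670944213867, 56.9754638671875), 94.67670440673828) 0.866982137386099
[ 31.32828605 152.89983073] [24.60682998  0.59757904 -0.4763339 ] 0.09278977602988074
```

Emit:
apply_moves(
  deltas=[
    {"tx": 0.013,"ty": 0.034,"tz": -0.015,"twist": 0},
    {"tx": 0.026,"ty": 0.068,"tz": -0.03,"twist": 0},
    {"tx": 0.039,"ty": 0.102,"tz": -0.045,"twist": 0},
    {"tx": 0.053,"ty": 0.138,"tz": -0.045,"twist": 0},
    {"tx": 0.067,"ty": 0.174,"tz": -0.045,"twist": 0},
    {"tx": 0.081,"ty": 0.21,"tz": -0.045,"twist": 0.01},
    {"tx": 0.095,"ty": 0.246,"tz": -0.045,"twist": 0.01},
    {"tx": 0.109,"ty": 0.282,"tz": -0.045,"twist": 0.01},
  ],
)

```text
clock: 2.97
position: [557.7, -213.5, 430.6]
tool_rot: [[0.891, -0.455, 0.001], [-0.455, -0.891, -0.002], [0.001, 0.001, -1.0]]
force: [0.8, -0.2, 0.2]
finger_gap: 87.0
```

Emit:
apply_moves(
  deltas=[
    {"tx": 0.009,"ty": 0.025,"tz": 0,"twist": 0},
    {"tx": 0.009,"ty": 0.025,"tz": 0,"twist": 0},
    {"tx": 0.009,"ty": 0.025,"tz": 0,"twist": 0},
  ],
)

```text
clock: 3.22
position: [554.6, -239.5, 430.0]
tool_rot: [[0.889, -0.458, -0.0], [-0.458, -0.889, -0.001], [0.0, 0.001, -1.0]]
force: [0.4, 0.4, 0.4]
finger_gap: 87.3
```

```bash
python3 - <<'E'
from h import *
s=observe();R=s['tool_rot']
W=np.load('pics/wrist2.npy',allow_pickle=True).item();T=wristT(W['s'],W)
m=mask(W,(100,100,50),(130,255,255),(220,70,350,200));c=cv2.fitEllipse(big(m))[0];print('rim',onz(ray(W,c,T),199))
print(s['clock'],s['position'],R.round(4).tolist(),np.degrees(np.arctan2(R[1,0],R[0,0])))
print('to go',R.T@(np.array([557.5,-234.3,344])-s['position']))
E
```

```text
rim [ 557.71499447 -234.35506758  199.        ]
3.2167 [ 554.57313856 -239.53744266  429.9523016 ] [[0.8892, -0.4575, -0.0003], [-0.4575, -0.8892, -0.0013], [0.0003, 0.0013, -1.0]] -27.227527780973656
to go [ 0.17891556 -6.10882129 85.94443418]
```

Emit:
apply_moves(
  deltas=[
    {"tx": 0,"ty": -0.006,"tz": 0.01,"twist": 0},
    {"tx": 0,"ty": -0.006,"tz": 0.03,"twist": 0},
    {"tx": 0,"ty": -0.006,"tz": 0.05,"twist": 0},
    {"tx": 0,"ty": -0.006,"tz": 0.066,"twist": 0},
    {"tx": 0,"ty": -0.006,"tz": 0.08,"twist": 0},
    {"tx": 0,"ty": -0.006,"tz": 0.086,"twist": 0},
    {"tx": 0,"ty": -0.006,"tz": 0.086,"twist": 0},
  ],
)

```text
clock: 3.8
position: [558.8, -228.7, 342.1]
tool_rot: [[0.893, -0.45, -0.002], [-0.45, -0.893, 0.001], [-0.003, 0.0, -1.0]]
force: [0.1, 0.9, 0.3]
finger_gap: 86.7
```

Emit:
apply_moves(
  deltas=[
    {"tx": 0,"ty": 0,"tz": 0,"twist": 0},
    {"tx": 0,"ty": 0,"tz": 0,"twist": 0},
    {"tx": 0,"ty": 0,"tz": 0,"twist": 0},
    {"tx": 0,"ty": 0,"tz": 0,"twist": 0},
    {"tx": 0,"ty": 0,"tz": 0,"twist": 0},
    {"tx": 0,"ty": 0,"tz": 0,"twist": 0},
  ],
  hand=0,
  squeeze=12,
)

```text
clock: 4.3
position: [559.1, -230.4, 344.3]
tool_rot: [[0.892, -0.452, 0.001], [-0.452, -0.892, -0.001], [0.001, 0.001, -1.0]]
force: [-0.9, -0.4, 4.8]
finger_gap: 55.3
```

Emit:
apply_moves(
  deltas=[
    {"tx": 0,"ty": 0,"tz": -0.005,"twist": 0},
    {"tx": 0,"ty": 0,"tz": -0.012,"twist": 0},
    {"tx": 0,"ty": 0,"tz": -0.02,"twist": 0},
    {"tx": 0,"ty": 0,"tz": -0.028,"twist": 0},
    {"tx": 0,"ty": 0,"tz": -0.028,"twist": 0},
    {"tx": 0,"ty": 0,"tz": -0.028,"twist": 0},
  ],
)

```text
clock: 4.8
position: [559.3, -229.9, 372.5]
tool_rot: [[0.892, -0.451, 0.001], [-0.451, -0.892, -0.001], [0.001, -0.0, -1.0]]
force: [0.1, -1.0, -1.6]
finger_gap: 55.2
```

```bash
cat > look.py <<'E'
from h import *
import sys
k=sys.argv[1]
s=observe();print(s['clock'],s['position'].round(1),s['force'].round(1),s['moment'].round(2),round(s['finger_gap'],1),s['tool_rot'].round(3).tolist())
F={}
for n in sys.argv[2:]:
    s2=observe();F[n]=grab_frame(n);F[n]['s']=s2;save(n+k,F[n]);np.save(f'pics/{n}{k}.npy',F[n],allow_pickle=True)
E
python3 look.py 4 scene top wrist
python3 - <<'E'
import cv2,numpy as np
a=cv2.imread('pics/scene4.png')[120:240,90:230];w=cv2.imread('pics/wrist4.png')
cv2.imwrite('pics/z4.png',np.hstack([cv2.resize(a,(400,343)),cv2.resize(w,(400,343))]))
E
```

```text
4.8 [ 559.3 -229.9  372.5] [ 0.1 -1.  -1.6] [ 0.08 -0.01 -0.04] 55.2 [[0.892, -0.451, 0.001], [-0.451, -0.892, -0.001], [0.001, -0.0, -1.0]]
```

View pics/z4.png

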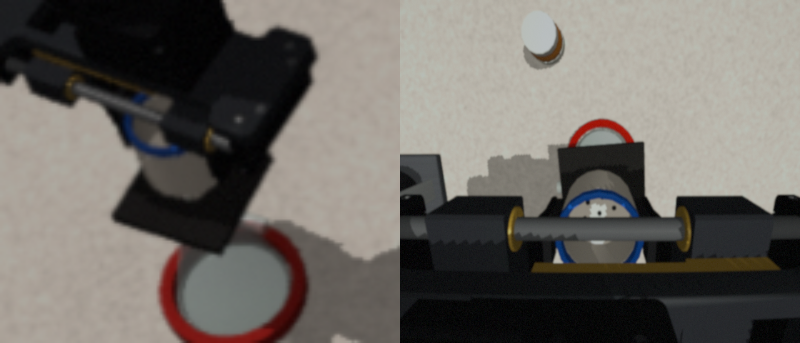

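Emit:
apply_moves(
  deltas=[
    {"tx": -0.004,"ty": 0,"tz": 0,"twist": 0},
    {"tx": -0.008,"ty": 0,"tz": 0,"twist": 0},
    {"tx": -0.012,"ty": 0,"tz": 0,"twist": 0},
    {"tx": -0.016,"ty": 0,"tz": 0,"twist": 0},
    {"tx": -0.02,"ty": 0,"tz": 0,"twist": 0},
    {"tx": -0.02,"ty": 0,"tz": 0,"twist": 0},
  ],
)

```text
clock: 5.45
position: [540.6, -220.8, 371.9]
tool_rot: [[0.892, -0.451, -0.0], [-0.451, -0.892, -0.001], [-0.0, 0.001, -1.0]]
force: [-1.2, -1.8, -0.2]
finger_gap: 54.5
```

```bash
python3 look.py 5 scene wrist
python3 - <<'E'
import cv2,numpy as np
a=cv2.imread('pics/scene5.png')[120:240,90:230];w=cv2.imread('pics/wrist5.png')
cv2.imwrite('pics/z5.png',np.hstack([cv2.resize(a,(400,343)),cv2.resize(w,(400,343))]))
E
```

```text
5.45 [ 540.6 -220.8  371.9] [-1.2 -1.8 -0.2] [-0.46 -0.04  0.  ] 54.5 [[0.892, -0.451, -0.0], [-0.451, -0.892, -0.001], [-0.0, 0.001, -1.0]]
```

View pics/z5.png

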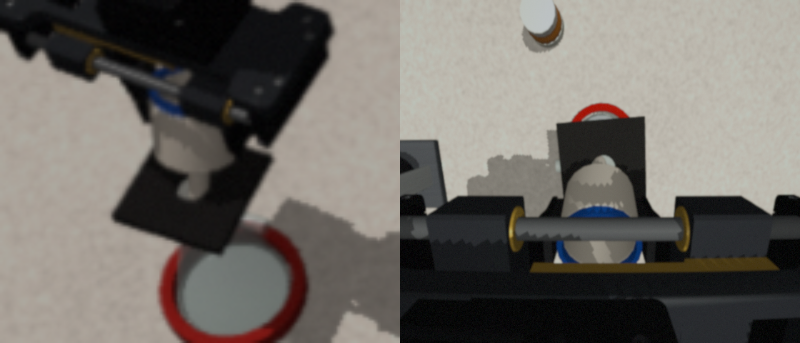

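Emit:
apply_moves(
  deltas=[
    {"tx": -0.004,"ty": 0,"tz": 0,"twist": 0},
    {"tx": -0.008,"ty": 0,"tz": 0,"twist": 0},
    {"tx": -0.012,"ty": 0,"tz": 0,"twist": 0},
    {"tx": -0.015,"ty": 0,"tz": 0,"twist": 0},
    {"tx": -0.015,"ty": 0,"tz": 0,"twist": 0},
    {"tx": -0.015,"ty": 0,"tz": 0,"twist": 0},
  ],
)

```text
clock: 6.05
position: [527.6, -214.0, 372.0]
tool_rot: [[0.892, -0.451, -0.0], [-0.451, -0.892, -0.0], [-0.0, 0.0, -1.0]]
force: [-0.5, -2.2, -0.1]
finger_gap: 54.3
```

```bash
python3 look.py 6 scene wrist
python3 - <<'E'
import cv2,numpy as np
a=cv2.imread('pics/scene6.png')[140:220,110:200];w=cv2.imread('pics/wrist6.png')[100:350,150:430]
cv2.imwrite('pics/z6.png',np.hstack([cv2.resize(a,(400,356)),cv2.resize(w,(400,356))]))
E
```

```text
6.05 [ 527.6 -214.   372. ] [-0.5 -2.2 -0.1] [-0.45  0.15 -0.05] 54.3 [[0.892, -0.451, -0.0], [-0.451, -0.892, -0.0], [-0.0, 0.0, -1.0]]
```

View pics/z6.png

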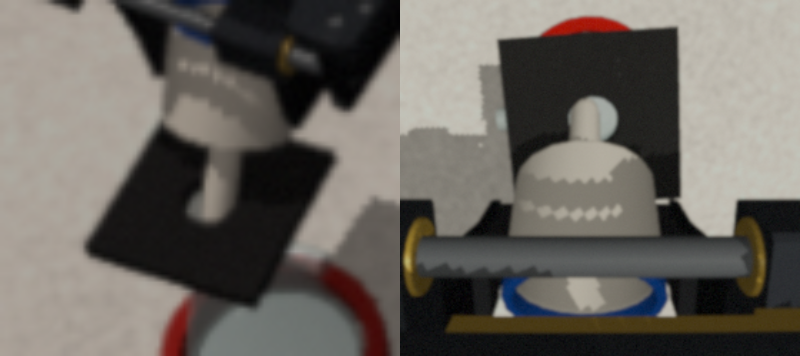

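Emit:
apply_moves(
  deltas=[
    {"tx": -0.006,"ty": 0,"tz": -0.01,"twist": 0},
    {"tx": -0.012,"ty": 0,"tz": -0.021,"twist": 0},
    {"tx": -0.019,"ty": 0,"tz": -0.032,"twist": 0},
    {"tx": -0.026,"ty": 0,"tz": -0.045,"twist": 0},
    {"tx": -0.03,"ty": 0,"tz": -0.055,"twist": 0},
    {"tx": -0.03,"ty": 0,"tz": -0.055,"twist": 0},
    {"tx": -0.03,"ty": 0,"tz": -0.055,"twist": 0},
  ],
  squeeze=30,
)

```text
clock: 6.73
position: [501.0, -200.4, 427.6]
tool_rot: [[0.892, -0.451, 0.001], [-0.451, -0.892, -0.001], [0.002, 0.0, -1.0]]
force: [0.3, 0.5, -2.4]
finger_gap: 54.3
```

```bash
python3 look.py 7 scene top wrist
python3 - <<'E'
import cv2,numpy as np
a=cv2.imread('pics/scene7.png')[110:220,90:200];w=cv2.imread('pics/wrist7.png')[100:350,150:430]
cv2.imwrite('pics/z7.png',np.hstack([cv2.resize(a,(400,400)),cv2.resize(w,(400,400))]))
E
```

```text
6.7333 [ 501.  -200.4  427.6] [ 0.3  0.5 -2.4] [0.07 0.06 0.03] 54.3 [[0.892, -0.451, 0.001], [-0.451, -0.892, -0.001], [0.002, 0.0, -1.0]]
```

View pics/z7.png

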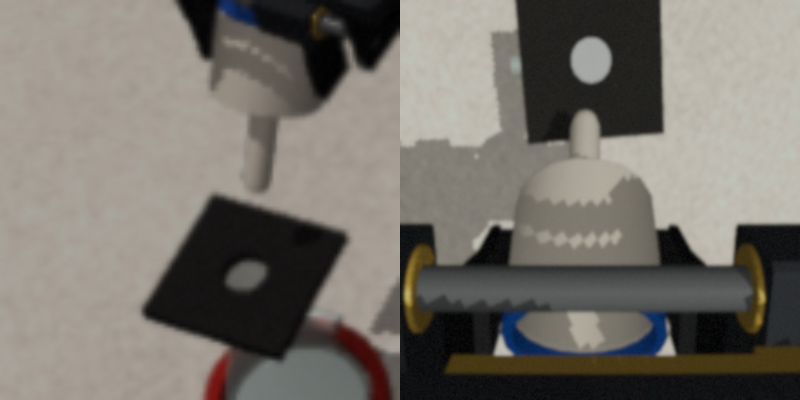

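```bash
python3 - <<'E'
import cv2,numpy as np
a=cv2.imread('pics/scene7.png')[105:175,135:195];w=cv2.imread('pics/wrist7.png')[155:275,215:345]
A=cv2.resize(a,None,fx=8,fy=8,interpolation=3);B=cv2.resize(w,None,fx=4,fy=4,interpolation=3)
cv2.imwrite('pics/z8.png',A);cv2.imwrite('pics/z9.png',B)
E
```

```text
(no output)
```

View pics/z8.png

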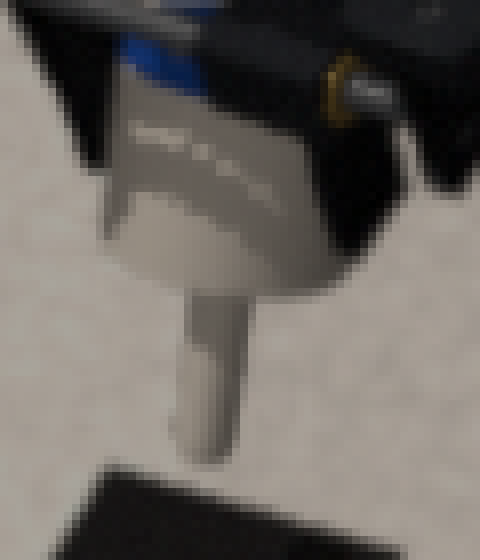

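View pics/z9.png

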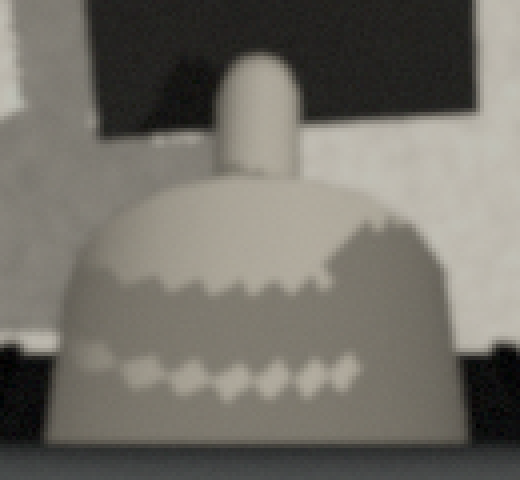

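```bash
cat > tilt.py <<'E'
from h import *
from scipy.optimize import least_squares
def fit(s,W,Sc,obs):
    # obs: wrist tip minv, wrist bowl minv, scene tip maxv, scene bowl maxv, scene stem tip u, scene junction u
    R=s['tool_rot'];p=s['position'];TW=wristT(s,W)
    ph=np.linspace(0,2*np.pi,73)
    def model(q):
        t,ex,ez,ey=q[:4]
        ax=np.array([-np.sin(t),0,-np.cos(t)]);x=np.array([np.cos(t),0,-np.sin(t)]);y=np.array([0,1.,0])
        G=np.array([ex,ey,164+ez])
        circ=lambda a,r:[p+R@(G+a*ax+r*(np.cos(f)*x+np.sin(f)*y)) for f in ph]
        tip,bow=circ(-80,7),circ(-30,28)
        pt=lambda a:p+R@(G+a*ax)
        return np.array([min(proj(W,P,TW)[1] for P in tip),min(proj(W,P,TW)[1] for P in bow),
          max(proj(Sc,P)[1] for P in tip),max(proj(Sc,P)[1] for P in bow),proj(Sc,pt(-80))[0],proj(Sc,pt(-32))[0],proj(W,pt(-78),TW)[0]])
    sig=np.array([.6,.6,.7,.7,.7,.7,.7])
    pri=lambda q:np.r_[(model(q)-obs)/sig,(q[1:]-0)/np.array([3,3,2])]
    r=least_squares(pri,[.55,0,0,0]);
    cov=np.linalg.inv(r.jac.T@r.jac)
    print('tilt',np.degrees(r.x[0]).round(2),'+-',np.degrees(cov[0,0]**.5).round(2),'off x,z,y',r.x[1:].round(2),'res',(model(r.x)-obs).round(2))
    for t in (.48,.55,.62):print(t,model([t,0,0,0]).round(1))
    return r.x
if __name__=='__main__':
    W=np.load('pics/wrist7.npy',allow_pickle=True).item();Sc=np.load('pics/scene7.npy',allow_pickle=True).item()
    fit(W['s'],W,Sc,np.array([168,199.5,163.1,141.9,160.6,162.5,279.5]))
E
python3 tilt.py
```

```text
tilt 33.52 +- 0.55 off x,z,y [-4.14  3.12  1.11] res [-0.07 -0.3  -0.71 -0.5  -0.15  0.76 -0.04]
0.48 [171.7 193.2 162.  142.7 162.  163.3 277.8]
0.55 [165.3 192.6 162.9 142.3 160.3 162.6 277.8]
0.62 [159.1 192.3 163.6 142.  158.6 161.9 277.8]
```

```bash
python3 - <<'E'
from h import *
W=np.load('pics/wrist4.npy',allow_pickle=True).item()
m=mask(W,(100,100,40),(130,255,255),(200,200,350,330));ys,xs=np.where(m);print(xs.min(),xs.max(),ys.min(),ys.max())
s=W['s'];TW=wristT(s,W);ph=np.linspace(0,6.283,90)
for ex,ez in [(0,0),(-4,0),(0,4),(-4,4),(-2,0)]:
  P=np.array([proj(W,s['position']+s['tool_rot']@np.array([ex+28*np.cos(f),28*np.sin(f),164-20+ez]),TW) for f in ph]);print(ex,ez,P.min(0),P.max(0))
cv2.imwrite('pics/z10.png',cv2.resize(W['img'][190:340,190:370],None,fx=4,fy=4)[:,:,::-1])
E
```

```text
217 341 232 321
0 0 [213.86400006 233.71860546] [340.54908047 347.62886704]
-4 0 [214.37314124 242.74649382] [340.06199822 354.80663984]
0 4 [215.63788519 230.78254664] [338.87263597 342.0882501 ]
-4 4 [216.1178437  239.57470236] [338.41345613 349.13102712]
-2 0 [214.11911032 238.25064   ] [340.305019   351.23263977]
```

View pics/z10.png

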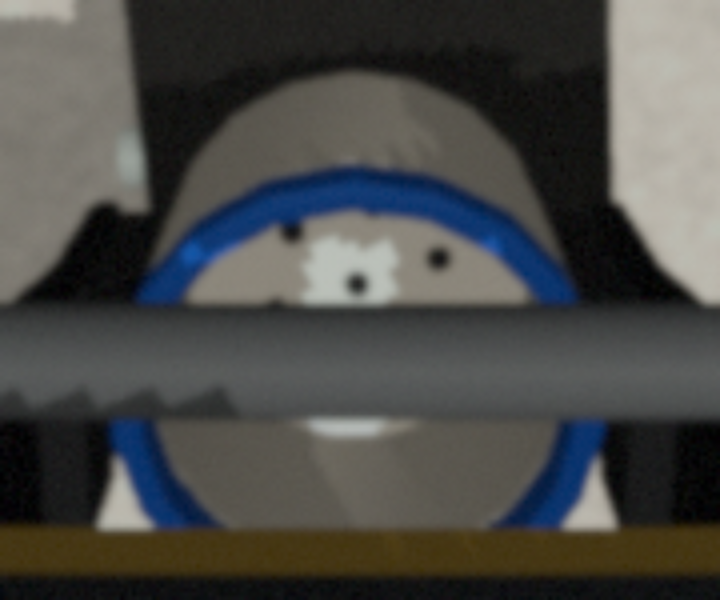

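Emit:
apply_moves(
  deltas=[
    {"tx": -0.005,"ty": -0.018,"tz": 0,"twist": 0},
    {"tx": -0.013,"ty": -0.048,"tz": 0,"twist": 0},
    {"tx": -0.022,"ty": -0.08,"tz": 0,"twist": 0},
    {"tx": -0.031,"ty": -0.112,"tz": 0,"twist": 0},
    {"tx": -0.04,"ty": -0.144,"tz": 0,"twist": 0},
    {"tx": -0.049,"ty": -0.176,"tz": 0,"twist": 0},
    {"tx": -0.058,"ty": -0.208,"tz": 0,"twist": 0},
    {"tx": -0.066,"ty": -0.24,"tz": 0.005,"twist": 0},
  ],
)

```text
clock: 7.55
position: [550.8, 45.0, 421.9]
tool_rot: [[0.892, -0.451, 0.0], [-0.451, -0.892, 0.0], [0.0, -0.0, -1.0]]
force: [1.1, 0.4, -2.9]
finger_gap: 54.4
```

Emit:
apply_moves(
  deltas=[
    {"tx": -0.008,"ty": -0.03,"tz": 0.007,"twist": 0},
    {"tx": -0.015,"ty": -0.053,"tz": 0.012,"twist": 0},
    {"tx": -0.019,"ty": -0.069,"tz": 0.017,"twist": 0},
    {"tx": -0.019,"ty": -0.069,"tz": 0.017,"twist": 0},
    {"tx": -0.019,"ty": -0.069,"tz": 0.017,"twist": 0},
    {"tx": -0.019,"ty": -0.069,"tz": 0.017,"twist": 0},
  ],
)

```text
clock: 8.05
position: [564.9, 112.6, 404.2]
tool_rot: [[0.892, -0.452, -0.001], [-0.452, -0.892, -0.001], [-0.001, 0.001, -1.0]]
force: [-0.5, -1.0, -2.6]
finger_gap: 54.4
```

```bash
python3 look.py 8 scene top wrist
python3 - <<'E'
import cv2,numpy as np
a=cv2.imread('pics/scene8.png')[130:290,240:370];w=cv2.imread('pics/wrist8.png')[20:320,150:410]
cv2.imwrite('pics/z11.png',np.hstack([cv2.resize(a,(400,492)),cv2.resize(w,(400,492))]))
E
```

```text
8.05 [564.9 112.6 404.2] [-0.5 -1.  -2.6] [0.05 0.02 0.05] 54.4 [[0.892, -0.452, -0.001], [-0.452, -0.892, -0.001], [-0.001, 0.001, -1.0]]
```

View pics/z11.png

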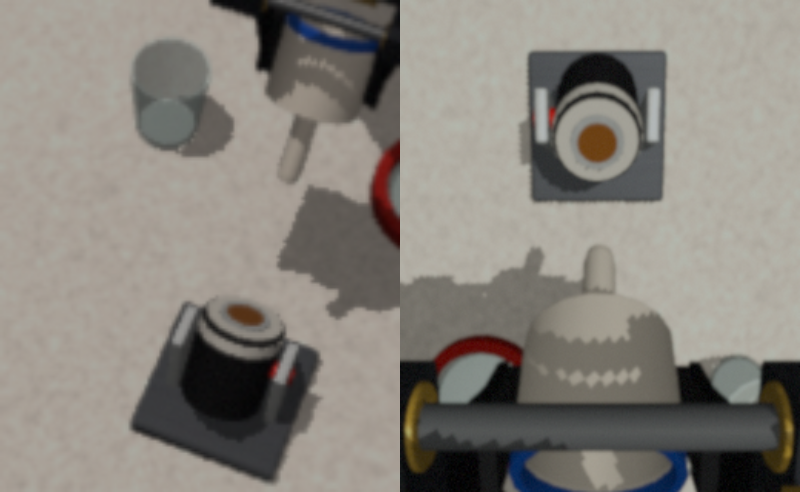

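View pics/top8.png

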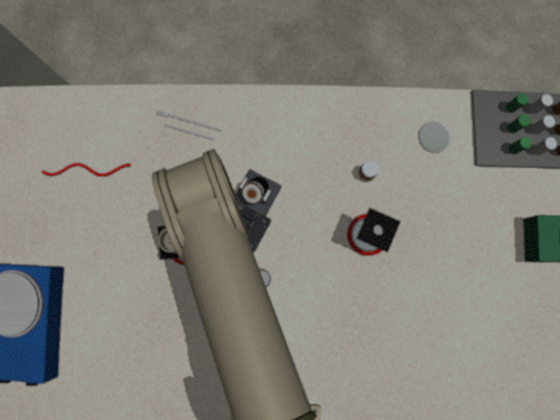

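```bash
python3 - <<'E'
import cv2,numpy as np
a=cv2.imread('pics/scene8.png')[125:195,310:370];w=cv2.imread('pics/wrist8.png')[155:275,215:345]
A=cv2.resize(a,None,fx=8,fy=8,interpolation=3);B=cv2.resize(w,None,fx=4,fy=4,interpolation=3)
for I in(A,B):
  for k in range(0,max(I.shape),80):
    cv2.putText(I,str(k),(k,10),0,.35,(0,0,255),1);cv2.putText(I,str(k),(0,k),0,.35,(0,0,255),1)
cv2.imwrite('pics/z12.png',A);cv2.imwrite('pics/z13.png',B)
E
```

```text
(no output)
```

View pics/z12.png

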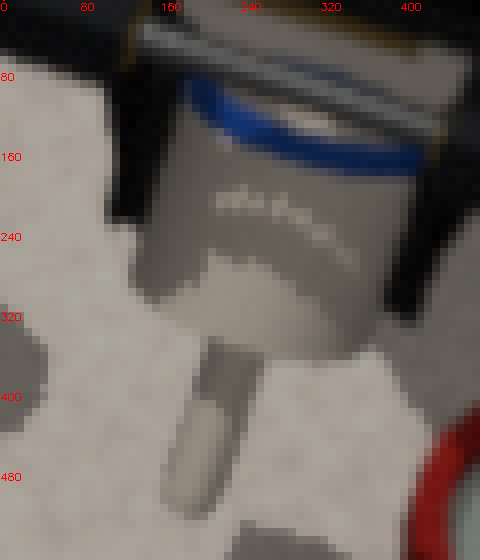

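View pics/z13.png

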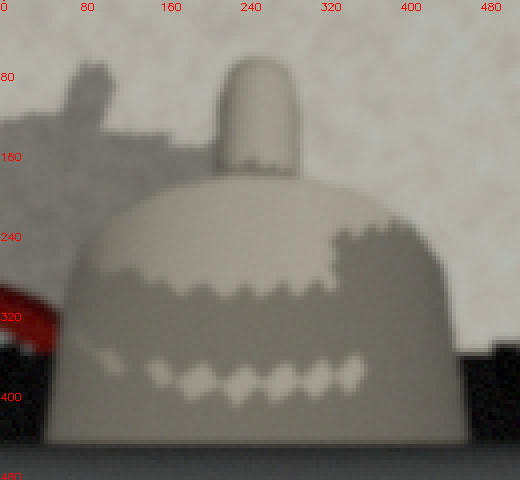

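```bash
cat > t8.py <<'E'
from tilt import *
W=np.load('pics/wrist8.npy',allow_pickle=True).item();Sc=np.load('pics/scene8.npy',allow_pickle=True).item();s=W['s']
q=fit(s,W,Sc,np.array([168.8,198.9,189.8,170.0,333.0,339.0,279.3]))
t=q[0];R=s['tool_rot'];ax=R@np.array([-np.sin(t),0,-np.cos(t)]);G=s['position']+R@np.array([q[1],q[3],164+q[2]]);O=G-80*ax
print('pos',s['position'],'axis',ax,'az',np.degrees(np.arctan2(ax[1],ax[0])),'outlet',O)
l=None
# lens in this wrist picture
m=mask(W,(5,120,50),(20,255,255),(230,70,320,140));c=cv2.fitEllipse(big(m))[0];m=mask(Sc,(5,120,50),(20,255,255),(295,215,340,250));c2=cv2.fitEllipse(big(m))[0]
L,e=tri([ray(W,c,wristT(s,W)),ray(Sc,c2)]);print('lens now',L,e)
n=np.array([np.sin(np.radians(32.2))*np.cos(np.radians(153.2)),np.sin(np.radians(32.2))*np.sin(np.radians(153.2)),np.cos(np.radians(32.2))])
for L in (L,np.array([647,71,87.])):
  d=O-L;print('dist along n',d@n,'lateral in tool',R.T@(d-(d@n)*n),'shift to 100 (tool)',R.T@(L+100*n-O),'axis err',np.degrees(np.arccos(ax@n)),'dir lens->outlet tilt/az',np.degrees(np.arctan2(np.hypot(d[0],d[1]),d[2])),np.degrees(np.arctan2(d[1],d[0])))
E
python3 t8.py
```

```text
tilt 32.82 +- 0.55 off x,z,y [-4.12  4.57  1.28] res [-0.1  -0.28 -0.6  -0.33  0.1   1.61  0.4 ]
0.48 [171.7 193.2 188.4 170.6 334.2 341.3 277.9]
0.55 [165.3 192.6 189.5 170.3 333.5 341.  277.8]
0.62 [159.1 192.3 190.4 169.9 332.9 340.8 277.8]
pos [564.90382594 112.17276523 404.73585949] axis [-0.48330018  0.24607319  0.84016005] az 153.0169953528018 outlet [599.32614975  93.10791001 168.955356  ]
lens now [646.93949342  70.50644485  86.23719426] [0.17, 0.17]
dist along n 98.07252152725982 lateral in tool [-0.4259993   1.29490264  0.27069995] shift to 100 (tool) [-0.6005933  -1.29160053 -1.90203989] axis err 0.6504583073798488 dir lens->outlet tilt/az 32.50398856824784 154.60688649955293
dist along n 97.337237221169 lateral in tool [-0.64822919  1.76317364  0.41149577] shift to 100 (tool) [-0.76998253 -1.75861186 -2.66515065] axis err 0.6504583073798488 dir lens->outlet tilt/az 32.66835522670037 155.12131630208657
```

Emit:
apply_moves(
  deltas=[
    {"tx": -0.0005,"ty": -0.0015,"tz": -0.002,"twist": 0},
    {"tx": -0.0005,"ty": -0.0015,"tz": -0.002,"twist": 0},
    {"tx": -0.0005,"ty": -0.0015,"tz": -0.002,"twist": 0},
    {"tx": -0.0005,"ty": -0.0015,"tz": -0.002,"twist": 0},
    {"tx": -0.0005,"ty": -0.0015,"tz": -0.002,"twist": 0},
    {"tx": -0.0005,"ty": -0.0015,"tz": -0.002,"twist": 0},
    {"tx": -0.0005,"ty": -0.0015,"tz": -0.002,"twist": 0},
    {"tx": -0.0005,"ty": -0.0015,"tz": -0.002,"twist": 0},
  ],
)

```text
clock: 8.87
position: [564.9, 115.1, 406.7]
tool_rot: [[0.892, -0.451, 0.0], [-0.451, -0.892, -0.0], [0.0, 0.0, -1.0]]
force: [-0.6, -0.4, -1.9]
finger_gap: 54.4
```

```bash
python3 look.py 9 scene wrist top
python3 - <<'E'
import cv2,numpy as np
from h import *
a=cv2.imread('pics/scene9.png');w=cv2.imread('pics/wrist9.png')
cv2.imwrite('pics/z14.png',np.hstack([cv2.resize(a,(400,300)),cv2.resize(w,(400,300))]))
W=np.load('pics/wrist9.npy',allow_pickle=True).item()
m=mask(W,(5,120,50),(20,255,255),(230,70,320,140));print(cv2.fitEllipse(big(m)),observe()['joint_vel'].round(2))
w8=cv2.imread('pics/wrist8.png');print('bowl region diff 8-9',cv2.absdiff(w,w8)[165:260,240:320].mean())
E
```

```text
8.8667 [564.9 115.1 406.7] [-0.6 -0.4 -1.9] [ 0.09  0.01 -0.  ] 54.4 [[0.892, -0.451, 0.0], [-0.451, -0.892, -0.0], [0.0, 0.0, -1.0]]
((281.0129089355469, 105.41073608398438), (21.372339248657227, 22.855302810668945), 86.53352355957031) [-0.03  0.01 -0.02 -0.01 -0.06 -0.04 -0.  ]
bowl region diff 8-9 2.849078947368421
```

View pics/z14.png

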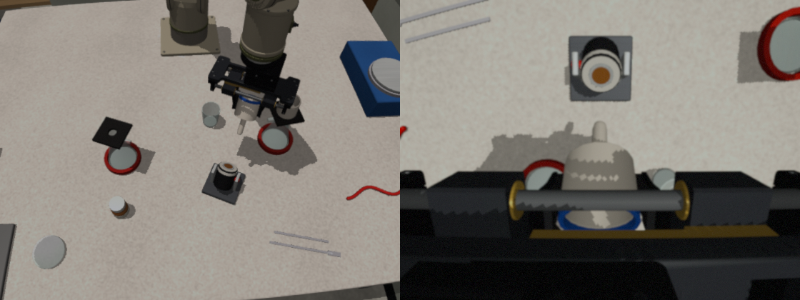

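Emit:
apply_moves(
  deltas=[
    {"tx": 0,"ty": 0.001,"tz": 0,"twist": 0},
    {"tx": 0,"ty": 0.001,"tz": 0,"twist": 0},
    {"tx": 0,"ty": 0.001,"tz": 0,"twist": 0},
    {"tx": 0,"ty": 0.001,"tz": 0,"twist": 0},
    {"tx": 0,"ty": 0.001,"tz": 0,"twist": 0},
    {"tx": 0,"ty": 0.001,"tz": 0,"twist": 0},
  ],
)

```text
clock: 9.52
position: [564.5, 114.2, 406.7]
tool_rot: [[0.892, -0.451, 0.0], [-0.451, -0.892, -0.0], [0.0, 0.0, -1.0]]
force: [0.2, -0.2, -1.0]
finger_gap: 54.4
```

```bash
cp pics/wrist8.npy pics/_w8.npy; python3 look.py 10 scene wrist; sed 's/wrist8/wrist10/;s/scene8/scene10/' t8.py > t10.py; python3 - <<'E'
from h import *
for k in (8,10):
    W=np.load(f'pics/wrist{k}.npy',allow_pickle=True).item();g=cv2.cvtColor(W['img'],cv2.COLOR_RGB2GRAY)
    print(k,g[160:176,280].tolist(),g[194:204,262].tolist(),g[180,262:296].tolist())
E
python3 t10.py | tail -4
```

```text
9.5167 [564.5 114.2 406.7] [ 0.2 -0.2 -1. ] [0.03 0.02 0.03] 54.4 [[0.892, -0.451, 0.0], [-0.451, -0.892, -0.0], [0.0, 0.0, -1.0]]
8 [172, 173, 173, 174, 174, 176, 174, 172, 165, 153, 145, 146, 151, 152, 154, 154] [115, 114, 116, 116, 115, 116, 123, 132, 141, 143] [177, 176, 176, 175, 175, 172, 161, 137, 113, 108, 114, 126, 131, 139, 142, 147, 150, 153, 155, 155, 155, 155, 154, 153, 150, 144, 145, 153, 166, 171, 171, 171, 172, 172]
10 [173, 174, 174, 174, 176, 177, 175, 173, 165, 152, 145, 146, 150, 154, 154, 152] [114, 112, 113, 113, 113, 115, 123, 132, 140, 144] [173, 174, 175, 177, 176, 174, 162, 139, 113, 107, 116, 124, 133, 138, 143, 147, 148, 153, 155, 156, 155, 154, 154, 152, 149, 144, 141, 151, 163, 170, 171, 172, 170, 172]
pos [564.49001794 114.19285923 406.74239744] axis [-0.48788927  0.2467391   0.83730752] az 153.17301381420535 outlet [598.54271997  95.05322547 168.00786849]
lens now [646.90783846  70.50066702  86.18023941] [0.15, 0.15]
dist along n 98.14530486504593 lateral in tool [-1.94104129 -0.10768304  1.22212503] shift to 100 (tool) [ 0.95282361  0.10814957 -2.79162165] axis err 0.9432295478077896 dir lens->outlet tilt/az 33.538836058081884 153.08536700354293
dist along n 97.3754938590771 lateral in tool [-2.20817491  0.37968328  1.39046788] shift to 100 (tool) [ 0.80978693 -0.37902311 -3.61140082] axis err 0.9432295478077896 dir lens->outlet tilt/az 33.73578729174559 153.60111677913073
```

```bash
python3 -c "
from rig import *
print(hand_in())"
```

```text
the job is handed in; nothing more can be done
None
```

The blue-rimmed funnel is out of its flask and held still in front of the inspection camera, bowl up, with its stem pointing at the lens. I handed it in at about 9.5 s, and no verdict came back.

**How it was done:** The moves can't tilt the tool. I gripped the bowl at 12 N, lifted it part way and drew it sideways, so the stem pivoted against the flask's hole and the funnel tilted in the jaws. I then raised it clear at 30 N and moved it to the camera.

**Last checks:**

| What | Measured | Wanted |
|---|---|---|
| Tilt of funnel axis | about 33° ± 0.6° | 32.2° |
| Direction of lean | 153.2° | 153.2° |
| Stem end to lens | about 98 mm | 100 mm |
| Sideways offset from line of sight | under about 2 mm | 0 mm |

- **Grip:** The funnel looked the same in the wrist camera before and after the last small corrections, so it did not slip. Outside forces stayed under about 5 N at every reading.
- **Everything else:** The camera, plain funnel, beaker and jar looked untouched in the last scene picture.

**Where the checks disagreed:**
- **Line of sight:** The front ring's ellipse gave about 31.3°, and the hinge-to-lens distance gave about 33–35°. I used a value in between (32.2°).
- **Final fit:** The last position fit reused scene-picture points from two small moves earlier, so its height and distance are a little less certain. An estimate from the fit before those moves puts the distance nearer 100 mm.
- **Seat in the jaws:** The funnel appeared about 4 mm off the nominal grip centre after tilting. I allowed for that when placing it.

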